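Scan a parts carton with the hand scanner

TASK

Book out the parts carton: draw the hand scanner out of its bench holder, take it lightly by its grip with a finger on the trigger, and point its window squarely at the middle of the bar code on the brown carton from about a hand's breadth away, the scan line running across all the bars. Only then squeeze the trigger home and hold the scanner steady on the code for a second. Finally lay the scanner down on its side on the green mat, trigger released, and leave the cartons and the spray can where they stand.

Things in the scene. Friction and masses are not known exactly. Their poses are not given: they have to be found in the camera images.
- scanner: Black and yellow pistol-shaped hand scanner, 0.2 kg, lying on its side, 44 mm thick (z 0 to 44). Origin on its underside below the upper part of the grip; z up; -y runs down the grip; x across the grip, from its back to the trigger. Grip: x -20 to +18, y -98 to +10, z 6 to 38 mm. Rubber foot: x -24 to +22, y -118 to -98, z 0 to 44 mm. Head beyond y = +10, turned 10 degrees from x towards y.
- grip (a point): Point in the grip behind the trigger, at (3, -15, 22) mm in the scanner's frame, same axes. The yellow trigger stands 9 mm out of the grip's front (x 18 to 27, y -28 to -2, z 14 to 30 mm in the scanner's frame). Pinched here along x the scanner is 47 mm wide; a light pinch on the sprung trigger (43 to 47 mm) carries it, a firm one (38 mm) squeezes the trigger flush.
- nose (a point): Middle of the scanner's yellow nose, at (56, 45, 22) mm in the scanner's frame, turned 10 degrees with the head: x along the beam, z through the thickness. The nose is 34 mm long (x), 50 mm wide (y) and 44 mm thick (z), with flat sides, clear of the holder; it can be pinched along its y.
- window (a point): Middle of the dark scan window in the end of the scanner's nose, at (73, 48, 22) mm in the scanner's frame, turned like nose: x is the direction of the beam; the scan line fans out along z, through the scanner's thickness (upright while the scanner lies on its side).
- scanner_mid (a point): Middle of the scanner's outline on its underside, at (14, -24, 0) mm in the scanner's frame; the outline is about 130 mm along x and 190 mm along y.
- trigger (a joint): Trigger travel in m: 0 out, 0.009 squeezed home (flush with the grip); sprung, 7 N to start moving and 14 N at the end.
- carton: Brown cardboard carton, 70 x 94 x 138 mm, loose, at the back of the bench. Origin at the centre of its underside; its front with the white code label faces -x.
- code (a point): Middle of the bar code on the front face of the brown carton, 90 mm above its underside. x points into the carton, z up. Black level bars 46 mm wide, stacked 60 mm high.
- white_carton: White and blue carton without a code, 70 x 86 x 104 mm, loose; not to be disturbed. Origin at the centre of its underside.
- aerosol: Green spray can, 65 mm across and 190 mm high, loose; not to be disturbed. Origin at the centre of its underside.
- mat: Green ribbed rubber mat, 170 (x) x 226 (y) x 3 mm, fixed on the bench. Origin at the centre of its underside.
- holder: Bench holder, screwed down: plate 134 x 206 x 3 mm on which the scanner lies, and a black sleeve (top 57 mm above the bench) that covers the grip and trigger; only the head sticks out. Origin on the bench, axes as the scanner in it. Sleeve: x -32 to +36, y -130 to +1 mm, 3 mm clear inside; open only towards +y: draw the scanner straight out along +y, 130 mm, before lifting it.

How it is judged:
By the outcome, as a careful person would: the job done as asked, in the order asked, and still so for the second after the job is handed in, with the robot touching nothing.
It also fails if it takes over 54 s, if anything falls off the work surface, if the arm or the gripper's body presses on something with over 40 N, if the wrist force passes 120 N, or if a joint passes its speed limit or range.

ROBOT

A 6-joint arm with a two-finger parallel gripper is mounted at the origin on a cart in front of the work surface, level with it; the furniture and walls round the work are solid. World frame = base frame: x ahead of the robot, y to its left, z up, the work surface at z = 0. Lengths are in m, angles in rad, forces in N, time in s.
With the tool pointing down it reaches from about 0.325 to 0.9 m from the base axis. Payload 6.1 kg.
Tool frame: the origin (TCP) lies on the mounting face of the last link; the fingertips stand 182 mm ahead of it and the grasp point (between the pads) lies 164 mm ahead of it; x points along the fingers, z is the direction in which the jaws open and shut, and the axes are right-handed (so a half turn about x gives the same grasp; the last joint's range is limited). The gripper opens to 87 mm and grips with 3 to 60 N. Pads are 19 mm wide; open, the fingers measure 117 mm over their backs; the gripper's body (75 mm by 190 mm) begins 51 mm behind the grasp point.
Start: joints at [-1.231, 0.22, 1.526, -0, 1.395, -0.126], TCP at [0.281, -0.558, 0.405] pointing down, gripper open.
Joint ranges: [-2.98, 2.98], [-0.91, 2.08], [0.09, 2.57], [-1.24, 4.39], [0.2, 2.65], [-2.68, 2.68]. Speed limits (rad/s): [2.57, 2.57, 3.01, 3.14, 3.14, 3.14].

INTERFACE

Orientations are given as a unit quaternion [w, x, y, z].
In Python, from plant import read_state, optics, hand_in gives the robot as it stands.
- The arm moves only by the tool jog_arm, never from a script. Its argument "increments" is a list of rows, each an object of numbers: "dx", "dy", "dz": the shift along the tool's x, y, z in cm; "rx", "ry", "rz": the turn, a rotation vector about the tool's x, y, z in degrees. A call has 1 to 10 rows; each row is the pose to reach, as a shift and turn from the pose commanded when the call began, along the tool's axes at that moment; what a row does not reach only later rows make up. A row lasts 1/12 s, in which the tool goes at most 41.7 mm and 7.16 degrees, less where a joint would pass 70% of its speed; a pose out of reach is approached as far as the arm can. A call with a gripper value outside its range is refused whole. "hand" is the finger opening in cm, from 0 to 8.7, set as the call begins (left out, the last holds). The fingers move at their own pace and stop on an object; "newtons" is the grip in N (left out, the last holds). Time passes only in rows, so rows that repeat a pose let the fingers close. It gives the time, the measured TCP pose, the force and the opening at its end, in the units of the state.
- read_state(): the state, without advancing time (a new reading comes with each control period).
- optics.snapshot(name): name is "scene" or "top"; returns a dict with "img" (400x640x3 uint8, red, green, blue), "intrinsics" (3x3 intrinsics, pixels), "R" (3x3) and "t" (3): a world point X has camera coordinates R X + t. Camera axes: x right, y down, z forward; pixel columns grow to the right and rows downward; lengths in m; the calibration is good to about 2 mm. A picture is of the moment at which its call begins. There is no depth.
- hand_in(): hands the job in, once; it reports no verdict.
The state is a dict: "time": time; "joint_pos": joint angles; "joint_vel": joint speeds; "joint_efforts": joint torques, N m; "ee_pos": TCP position; "eef_rot": TCP orientation; "ft_force": force on the tool from outside, world axes, zero at the start; "ft_torque": the same for the moment, N m; "grip_width": finger opening in m.
Only numpy, scipy, OpenCV 4.12 (cv2) and the standard library are available. Lean on these libraries where they do the work, as an engineer would, in place of code of your own. Each camera call takes 0.05 s, during which the arm holds its last target. There are 200 camera calls.

## Working session

There is one attempt and no reset: what is moved stays moved. The work goes in short steps, Python scripts to look and compute and a tool call to move; the robot and the scene stay as the last step left them, time stands still between calls to the robot, and variables do not carry over. Pictures are saved under pics/ and viewed, about 8 in all and at most 12, crops included, and the job is handed in when it is done.

Besides the shell and the picture viewer there is one more tool, called after "Emit:" in YAML: its name, and indented under it one key for each argument. jog_arm: Moves the arm, as the interface text tells. Its arguments: {"type":"object","properties":{"increments":{"type":"array","items":{"type":"object","properties":{"dx":{"type":"number"},"dy":{"type":"number"},"dz":{"type":"number"},"rx":{"type":"number"},"ry":{"type":"number"},"rz":{"type":"number"}}}},"hand":{"type":"number"},"newtons":{"type":"number"}},"required":["increments"]}

```bash
ls; mkdir -p pics; python3 - <<'E'
from plant import read_state, optics
import cv2, pickle
s=read_state(); print(s)
for n in("scene","top"):
    d=optics.snapshot(n); pickle.dump(d,open(f'{n}0.pkl','wb'))
    cv2.imwrite(f'pics/{n}0.png',d['img'][:,:,::-1]); print(n,d['intrinsics'],d['R'],d['t'])
E
```

```text
pics
{'time': 0.0, 'joint_pos': array([-1.23108902e+00,  2.21221553e-01,  1.52762524e+00, -1.26402713e-05,
        1.39470907e+00, -1.26095863e-01]), 'joint_vel': array([ 0.00202928,  0.00197237,  0.00057873, -0.00013067, -0.00053934,
       -0.00011569]), 'joint_efforts': array([ 6.30054674e-04, -4.94617403e+01, -3.87369847e+01,  6.99217664e-02,
        5.69852418e-02, -1.38070382e-04]), 'ee_pos': array([ 0.2806171 , -0.55815199,  0.40363227]), 'eef_rot': array([ 0.6013583 ,  0.37153094,  0.60244448, -0.37066643]), 'ft_force': array([ 0.37750102,  0.07642789, -0.11502291]), 'ft_torque': array([-0.00180104,  0.01127256,  0.03975149]), 'grip_width': 0.08709203057937051}
scene [[383.46183835   0.         318.90733959]
 [  0.         383.46183835 200.340972  ]
 [  0.           0.           1.        ]] [[-0.85384223 -0.52052684 -0.00229216]
 [-0.30712283  0.50733215 -0.80516437]
 [ 0.42027255 -0.68677936 -0.59304729]] [0.36834242 0.37656363 0.48043598]
top [[436.64829991   0.         320.6425517 ]
 [  0.         436.64829991 195.89287306]
 [  0.           0.           1.        ]] [[ 0.01561645 -0.99986178 -0.00570532]
 [-0.99440252 -0.01493434 -0.1045973 ]
 [ 0.10449764  0.00730682 -0.99449829]] [-0.2438589   0.61312972  0.97812643]
```

View pics/scene0.png

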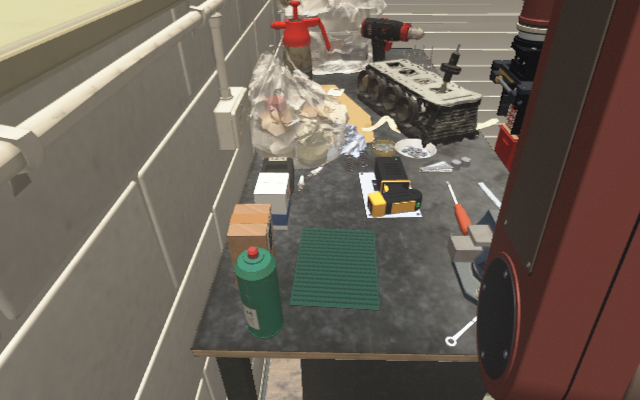

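View pics/top0.png

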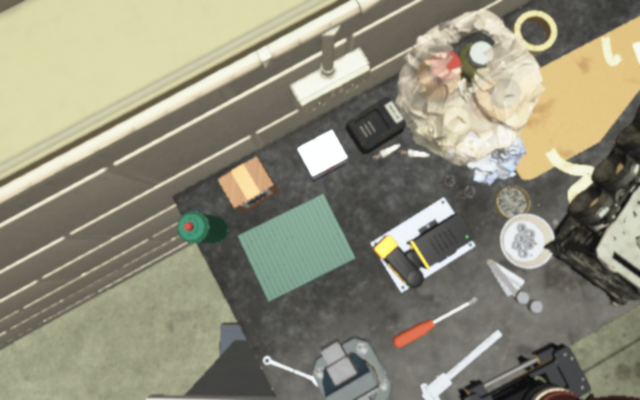

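The scene view shows the scanner in its holder at about (393,190), the mat at (337,265), the brown carton at (250,230) and the can at (260,290). In the top view the scanner's nose is at (386,247), the sleeve at (440,240), the mat at (296,247), the brown carton at (247,183) and the can at (195,228). Next is an enlarged top crop for corner positions.

```bash
cat > h.py <<'E'
import numpy as np, cv2, pickle
from scipy.spatial.transform import Rotation as Ro
def ray(d,u,v,z):
    K,R,t=d['intrinsics'],d['R'],d['t']
    C=-R.T@t; r=R.T@np.linalg.solve(K,[u,v,1.]); return C+r*(z-C[2])/r[2]
def proj(d,X):
    K,R,t=d['intrinsics'],d['R'],d['t']
    p=(K@(R@np.atleast_2d(X).T+t[:,None])).T; return p[:,:2]/p[:,2:]
def crop(d,u0,u1,v0,v1,s,name):
    c=d['img'][v0:v1,u0:u1,::-1]; c=cv2.resize(c,None,fx=s,fy=s,interpolation=cv2.INTER_CUBIC)
    cv2.imwrite(name,c)
E
python3 - <<'E'
from h import *
d=pickle.load(open('top0.pkl','rb'))
print(-d['R'].T@d['t'])
crop(d,170,490,120,310,2.5,'pics/c1.png')
g=d['img'].astype(int)
m=((g[:,:,1]-g[:,:,0]>25)).astype('uint8'); m[:,:228]=0;m[:,360:]=0
r=cv2.minAreaRect(cv2.findNonZero(m)); b=cv2.boxPoints(r); print(b,[ray(d,*p,.003).round(4) for p in b])
s=pickle.load(open('scene0.pkl','rb'));crop(s,340,440,140,230,6,'pics/c2.png')
E
```

```text
[ 0.51129404 -0.2418155   1.03548549]
[[236.31522 235.51427]
 [323.4172  193.41498]
 [354.90518 258.5625 ]
 [267.8032  300.66177]] [array([ 0.5229, -0.0369,  0.003 ]), array([ 0.6258, -0.2407,  0.003 ]), array([ 0.4735, -0.3167,  0.003 ]), array([ 0.3735, -0.1154,  0.003 ])]
```

View pics/c1.png

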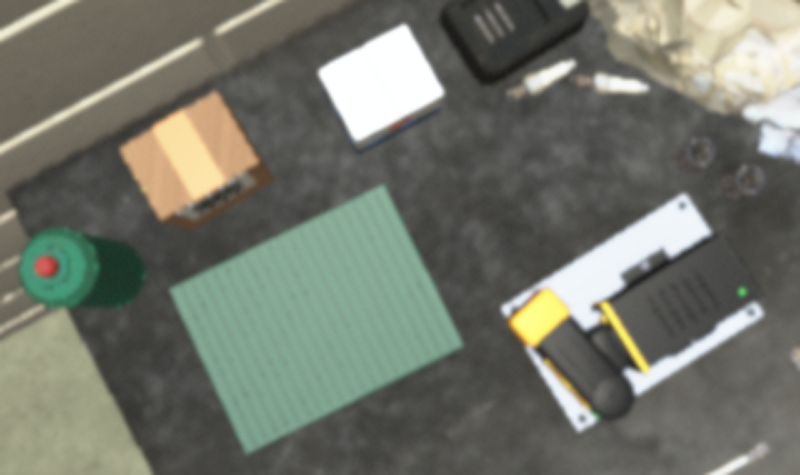

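The crop shows these positions, in crop pixels:

| Item | Positions |
|---|---|
| Plate corners | (685,195), (763,315), (580,432), (502,310) |
| Carton top corners | (120,152), (217,92), (260,158), (163,222), with the code on the lower-right side |
| White carton | about (380,85) |
| Can top | (62,267) |

The scanner's nose points up and to the left.

View pics/c2.png

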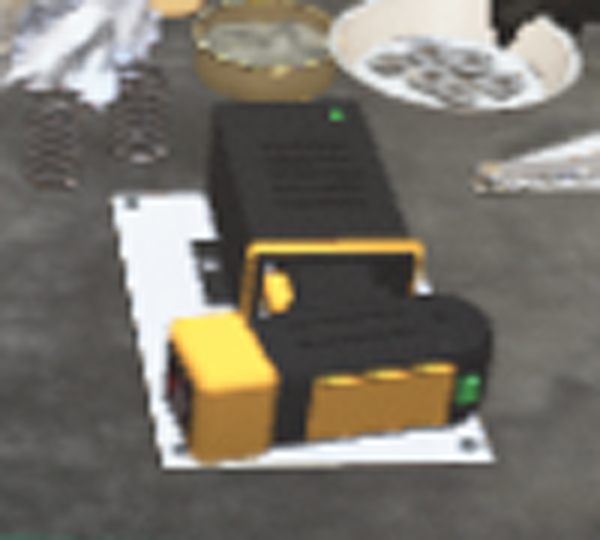

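```bash
python3 - <<'E'
from h import *
from scipy.optimize import least_squares
d=pickle.load(open('top0.pkl','rb'))
px=lambda l:np.array(l)/2.5+[170-.3,120-.3]
def fit(mod,pix,x0):
    f=lambda p:(proj(d,mod(p))-pix).ravel()
    r=least_squares(f,x0,loss='soft_l1'); return r.x, f(r.x).reshape(-1,2).round(1)
def T(p,L):
    L=np.array(L,float); c,s=np.cos(p[2]),np.sin(p[2])
    return np.c_[p[0]+c*L[:,0]-s*L[:,1],p[1]+s*L[:,0]+c*L[:,1],L[:,2]]
# carton top: (120,152)=+y,... back-left, back-right, front-right, front-left
def box(dx,dy,z): return [[dx/2,dy/2,z],[dx/2,-dy/2,z],[-dx/2,-dy/2,z],[-dx/2,dy/2,z]]
for n,dim,pp in (('carton',(.07,.094,.138),[(120,152),(217,92),(260,158),(163,222)]),
                 ('white',(.07,.086,.104),[(318,72),(405,24),(444,93),(358,145)])):
    x,r=fit(lambda p:T(p,box(*dim)),px(pp),[.65,-.1,.5]); print(n,x.round(4),np.degrees(x[2]),r.tolist())
# holder: plate offset (p3,p4)
plate=[(502,310),(685,195),(763,315),(580,432)]  # +x+y, +x-y, -x-y, -x+y
b=np.array(box(.134,.206,.003))
mod=lambda p:T(p,b)
x,r=fit(mod,px(plate),[.5,-.5,.55]);print('plate centre',x.round(4),np.degrees(x[2]),r.tolist())
sl=[[.036,.001,.057],[-.032,.001,.057],[-.032,-.130,.057],[.036,-.130,.057]]
x2,r=fit(lambda p:T(p,sl),px([(603,303),(645,372),(763,288),(722,235)]),x);print('sleeve->origin',x2.round(4),np.degrees(x2[2]),r.tolist())
m=d['img'].astype(int); k=((m[:,:,0]>200)&(m[:,:,2]<90)).astype('uint8');k[:,:370]=0;k[:,402:]=0;k[:230]=0;k[265:]=0
rr=cv2.minAreaRect(cv2.findNonZero(k)); print(rr,cv2.boxPoints(rr), [ray(d,*p,.047).round(4) for p in [rr[0],*cv2.boxPoints(rr)]])
print('can',ray(d,*px([(62,267)])[0],.175), ray(d,*px([(46,267)])[0],.19))
c,s=np.cos(x2[2]),np.sin(x2[2]);R=np.array([[c,-s],[s,c]])
print('nose pred',x2[:2]+R@[.056,.045],'platecentre in holder',R.T@(x[:2]-x2[:2]))
E
```

```text
carton [ 0.6321 -0.0793  0.5894] 33.77127619602323 [[-0.1, -0.3], [-0.5, -0.5], [0.1, 1.0], [0.4, -0.0]]
white [ 0.7028 -0.2369  0.5325] 30.512749717267685 [[0.1, 0.3], [-0.3, 0.3], [0.2, 0.2], [-0.0, -1.1]]
plate centre [ 0.5084 -0.4758  0.572 ] 32.77459070878808 [[-0.1, -0.1], [-0.1, -0.3], [0.4, 0.0], [-0.2, 0.4]]
sleeve->origin [ 0.4844 -0.4564  0.5912] 33.87510605709312 [[-0.7, 1.2], [-0.2, -0.5], [1.2, 0.8], [0.1, -3.6]]
((384.4641418457031, 247.3245391845703), (13.637351989746094, 18.79743003845215), 47.48955535888672) [[372.92828 248.64906]
 [386.7849  235.94719]
 [396.      246.00002]
 [382.14337 258.7019 ]] [array([ 0.5011, -0.3797,  0.047 ]), array([ 0.4978, -0.3538,  0.047 ]), array([ 0.5267, -0.3849,  0.047 ]), array([ 0.5045, -0.4056,  0.047 ]), array([ 0.4757, -0.3745,  0.047 ])]
can [0.53734737 0.01207471 0.175     ] [0.53670184 0.02005919 0.19      ]
nose pred [ 0.5057835  -0.38780822] platecentre in holder [ 0.00912985 -0.02946164]
```

The scene crop shows the yellow nose at (225,385), standing free of the sleeve, with the trigger visible inside the sleeve mouth. The plate fit and sleeve fit agree at a yaw of about 33°. The nose is at about (0.504,-0.384).

```bash
cat >> h.py <<'E'
from plant import read_state, optics
def go(G,psi,ref=None):
    """jog (cm,deg) from the current pose to grasp point G, tool down, jaws along yaw psi (deg, mod 180)"""
    s=ref or read_state(); p=s['ee_pos']; w,x,y,z=s['eef_rot']; R0=Ro.from_quat([x,y,z,w])
    best=None
    for k in (0,180):
        a=np.radians(psi+k); X=np.array([0,0,-1.]); Z=np.array([np.cos(a),np.sin(a),0]); 
        R1=Ro.from_matrix(np.c_[X,np.cross(Z,X),Z]); rv=(R0.inv()*R1).as_rotvec(degrees=True)
        if best is None or np.linalg.norm(rv)<np.linalg.norm(best): best=rv
    t=np.array(G)+[0,0,.164]
    print('d cm',(R0.inv().apply(t-p)*100).round(2),'r deg',best.round(1))
def where():
    s=read_state(); w,x,y,z=s['eef_rot']; M=Ro.from_quat([x,y,z,w]).as_matrix()
    print('t',round(s['time'],2),'grasp',(s['ee_pos']+.164*M[:,0]).round(4),'yaw z',np.degrees(np.arctan2(M[1,2],M[0,2])).round(1),'x',M[:,0].round(3),'w',s['grip_width'].round(4),'F',s['ft_force'].round(1),'j',s['joint_pos'].round(2))
E
python3 - <<'E'
from h import *
where(); go([.504,-.384,.10],133)
E
```

```text
Traceback (most recent call last):
  File "h.py", line 25, in where
    print('t',round(s['time'],2),'grasp',(s['ee_pos']+.164*M[:,0]).round(4),'yaw z',np.degrees(np.arctan2(M[1,2],M[0,2])).round(1),'x',M[:,0].round(3),'w',s['grip_width'].round(4),'F',s['ft_force'].round(1),'j',s['joint_pos'].round(2))
                                                                                                                                                           ^^^^^^^^^^^^^^^^^^^^^
AttributeError: 'float' object has no attribute 'round'
```

```bash
sed -i "s/s\['grip_width'\].round(4)/round(s['grip_width'],4)/" h.py; python3 - <<'E'
from h import *
where(); go([.504,-.384,.10],133)
E
```

```text
t 0.1 grasp [ 0.2805 -0.5579  0.2398] yaw z -63.3 x [-0.001  0.002 -1.   ] w 0.0867 F [0.6 0.5 0.4] j [-1.23  0.22  1.53  0.    1.39 -0.13]
d cm [13.99 27.78 -5.51] r deg [-16.3  -0.1  -0. ]
```

Emit:
jog_arm:
  increments:
    - {"dx": 0,"dy": 4,"dz": -0.8,"rx": -4}
    - {"dx": 0,"dy": 8,"dz": -1.6,"rx": -8}
    - {"dx": 0,"dy": 12,"dz": -2.4,"rx": -12}
    - {"dx": 0,"dy": 16,"dz": -3.2,"rx": -16.3}
    - {"dx": 2,"dy": 19.5,"dz": -4,"rx": -16.3}
    - {"dx": 4,"dy": 23,"dz": -4.6,"rx": -16.3}
    - {"dx": 6,"dy": 26.2,"dz": -5.2,"rx": -16.3}
    - {"dx": 9.5,"dy": 27.8,"dz": -5.5,"rx": -16.3}
    - {"dx": 13,"dy": 27.8,"dz": -5.5,"rx": -16.3}
    - {"dx": 14,"dy": 27.8,"dz": -5.5,"rx": -16.3}
  hand: 7.4
  newtons: 20

```text
$.increments[0]: bad value
```

```bash
python3 - <<'E'
from h import *
where(); go([.504,-.384,.026],133)
d=optics.snapshot('scene'); e=optics.snapshot('top')
a=cv2.resize(d['img'][40:230,300:560],(780,570)); cv2.imwrite('pics/s1.png',a[:,:,::-1])
print(proj(d,[.504,-.384,.026]),proj(e,[.504,-.384,.047]))
E
```

```text
t 0.1 grasp [ 0.2805 -0.5579  0.2398] yaw z -63.3 x [-0.001  0.002 -1.   ] w 0.0867 F [0.6 0.5 0.4] j [-1.23  0.22  1.53  0.    1.39 -0.13]
d cm [21.39 27.78 -5.49] r deg [-16.3  -0.1  -0. ]
[[375.09958109 202.79689502]] [[386.36392308 246.07461765]]
```

View pics/s1.png

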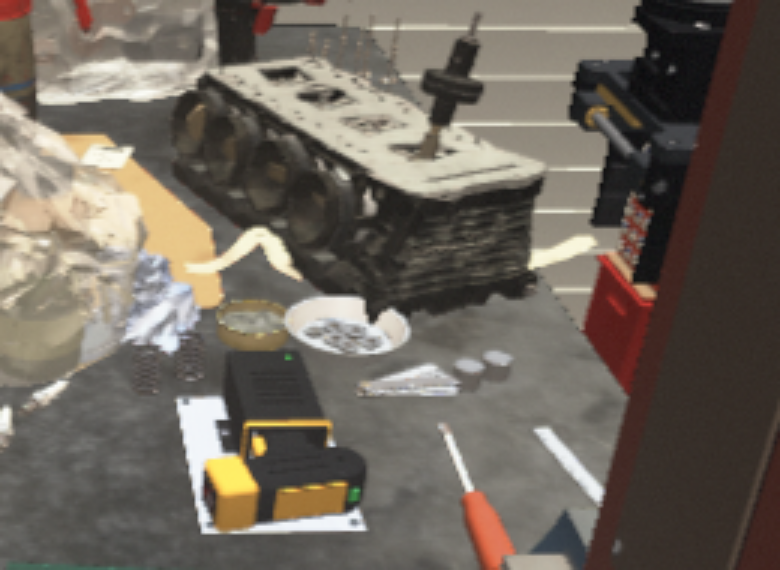

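The move was refused, so this picture only shows the untouched scene, with the nose at crop (230,490). I'll resend it with all six keys in each row.

Emit:
jog_arm:
  increments:
    - {"dx": 0,"dy": 4,"dz": -0.8,"rx": -4,"ry": 0,"rz": 0}
    - {"dx": 0,"dy": 8,"dz": -1.6,"rx": -8,"ry": 0,"rz": 0}
    - {"dx": 0,"dy": 12,"dz": -2.4,"rx": -12,"ry": 0,"rz": 0}
    - {"dx": 0,"dy": 16,"dz": -3.2,"rx": -16.3,"ry": 0,"rz": 0}
    - {"dx": 2,"dy": 19.5,"dz": -4,"rx": -16.3,"ry": 0,"rz": 0}
    - {"dx": 4,"dy": 23,"dz": -4.6,"rx": -16.3,"ry": 0,"rz": 0}
    - {"dx": 6,"dy": 26.2,"dz": -5.2,"rx": -16.3,"ry": 0,"rz": 0}
    - {"dx": 9.5,"dy": 27.8,"dz": -5.5,"rx": -16.3,"ry": 0,"rz": 0}
    - {"dx": 13,"dy": 27.8,"dz": -5.5,"rx": -16.3,"ry": 0,"rz": 0}
    - {"dx": 14,"dy": 27.8,"dz": -5.5,"rx": -16.3,"ry": 0,"rz": 0}
  hand: 7.4
  newtons: 20

```text
time: 1.03
ee_pos: [0.5036, -0.3815, 0.2582]
eef_rot: [0.646, 0.282, 0.652, -0.28]
ft_force: [-1.5, 1.0, -1.3]
grip_width: 0.0742
```

```bash
python3 - <<'E'
from h import *
where(); go([.504,-.384,.026],133)
d=optics.snapshot('scene'); e=optics.snapshot('top')
a=cv2.resize(d['img'][90:230,300:480],(770,600)); cv2.imwrite('pics/s2.png',a[:,:,::-1])
E
```

```text
t 1.03 grasp [ 0.5024 -0.3804  0.0942] yaw z -46.9 x [-0.007  0.007 -1.   ] w 0.0742 F [-1.5  1.  -1.3] j [-0.77  0.38  1.62 -0.    1.15  0.05]
d cm [ 6.82 -0.14  0.28] r deg [ 0.1 -0.5  0. ]
```

View pics/s2.png

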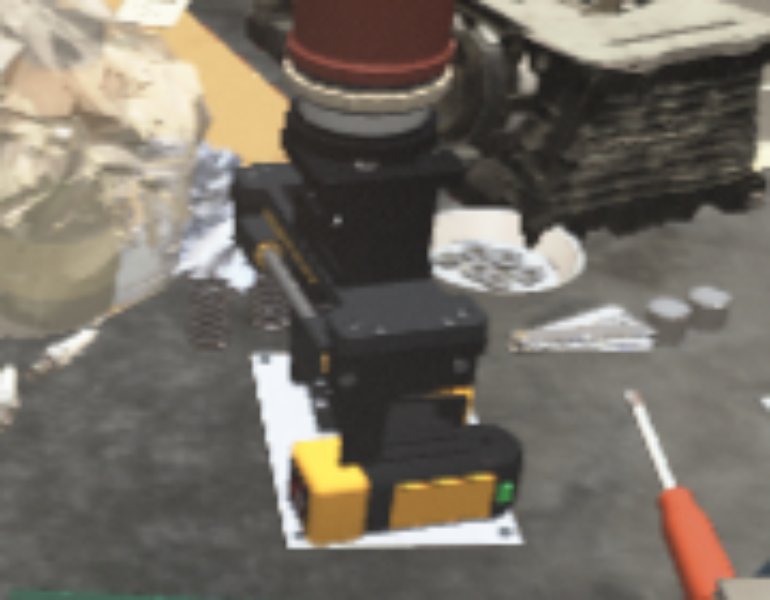

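The picture shows the gripper above the nose, with the body's long axis along the jaws and the near finger hanging over the nose's right part. The nose's near top edge runs (305,480)–(368,470). I'll check that edge against the estimate.

```bash
python3 - <<'E'
from h import *
d=pickle.load(open('scene0.pkl','rb'))
q=lambda u,v:(300+u*180/770,90+v*140/600)
a=ray(d,*q(305,480),.047);b=ray(d,*q(368,468),.047); print(a,b,np.linalg.norm(a-b))
# c2 crop: scale 6, origin 340,140: top face corners
P=[ray(d,340+u/6,140+v/6,.047) for u,v in((172,322),(248,314),(277,378),(195,392))]
for p in P: print(p.round(4))
print('centre',np.mean(P,0))
for i in range(4): print((P[(i+1)%4]-P[i])[:2].round(4),np.linalg.norm(P[(i+1)%4]-P[i]).round(4))
E
```

```text
[ 0.5027325  -0.35556916  0.047     ] [ 0.47740923 -0.3840205   0.047     ] 0.0380886645811662
[ 0.5228 -0.3833  0.047 ]
[ 0.4986 -0.4045  0.047 ]
[ 0.4711 -0.3701  0.047 ]
[ 0.4948 -0.3451  0.047 ]
centre [ 0.49680073 -0.37574999  0.047     ]
[-0.0241 -0.0212] 0.0321
[-0.0276  0.0344] 0.0441
[0.0237 0.025 ] 0.0345
[ 0.028  -0.0382] 0.0473
```

Emit:
jog_arm:
  increments:
    - {"dx": 2.5,"dy": -0.1,"dz": 0,"rx": 0,"ry": 0,"rz": 0}
    - {"dx": 5,"dy": -0.1,"dz": 0,"rx": 0,"ry": 0,"rz": 0}
    - {"dx": 6.5,"dy": -0.1,"dz": 0,"rx": 0,"ry": 0,"rz": 0}
    - {"dx": 6.8,"dy": -0.1,"dz": 0,"rx": 0,"ry": 0,"rz": 0}
    - {"dx": 6.8,"dy": -0.1,"dz": 0,"rx": 0,"ry": 0,"rz": 0}

```text
time: 1.55
ee_pos: [0.5033, -0.3857, 0.197]
eef_rot: [0.648, 0.282, 0.649, -0.282]
ft_force: [-0.3, 0.3, 0.5]
grip_width: 0.0739
```

```bash
python3 - <<'E'
from h import *
where(); go([.500,-.379,.026],133)
E
```

```text
t 1.55 grasp [ 0.5032 -0.3856  0.033 ] yaw z -47.1 x [-0.  0. -1.] w 0.0739 F [-0.3  0.3  0.5] j [-0.78  0.46  1.64 -0.    1.04  0.04]
d cm [ 0.7   0.21 -0.71] r deg [-0.1 -0.   0. ]
```

Emit:
jog_arm:
  increments:
    - {"dx": 0,"dy": 0.1,"dz": -0.7,"rx": 0,"ry": 0,"rz": 0}
    - {"dx": 0.7,"dy": 0.1,"dz": -0.7,"rx": 0,"ry": 0,"rz": 0}
    - {"dx": 0.7,"dy": 0.1,"dz": -0.7,"rx": 0,"ry": 0,"rz": 0}

```text
time: 1.8
ee_pos: [0.4995, -0.3792, 0.1902]
eef_rot: [0.649, 0.282, 0.648, -0.282]
ft_force: [0.6, 0.8, -1.0]
grip_width: 0.0742
```

Emit:
jog_arm:
  increments:
    - {"dx": 0,"dy": 0,"dz": 0,"rx": 0,"ry": 0,"rz": 0}
    - {"dx": 0,"dy": 0,"dz": 0,"rx": 0,"ry": 0,"rz": 0}
    - {"dx": 0,"dy": 0,"dz": 0,"rx": 0,"ry": 0,"rz": 0}
    - {"dx": 0,"dy": 0,"dz": 0,"rx": 0,"ry": 0,"rz": 0}
    - {"dx": 0,"dy": 0,"dz": 0,"rx": 0,"ry": 0,"rz": 0}
    - {"dx": 0,"dy": 0,"dz": 0,"rx": 0,"ry": 0,"rz": 0}
  hand: 4.6
  newtons: 30

```text
time: 2.3
ee_pos: [0.4999, -0.3796, 0.1902]
eef_rot: [0.649, 0.282, 0.648, -0.282]
ft_force: [1.3, -1.7, 0.7]
grip_width: 0.0501
```

```bash
python3 - <<'E'
from h import *
where()
a=np.radians(123)
s=read_state()['ee_pos']; G=s-[0,0,.164]
for D in (.03,.14): go(G+D*np.array([np.cos(a),np.sin(a),0]),133)
E
```

```text
t 2.3 grasp [ 0.5    -0.3797  0.0262] yaw z -47.0 x [ 0.001 -0.001 -1.   ] w 0.0501 F [ 1.3 -1.7  0.7] j [-0.78  0.46  1.66 -0.    1.02  0.05]
d cm [-0.    0.52 -2.95] r deg [-0.   0.1 -0. ]
d cm [ -0.02   2.43 -13.79] r deg [-0.   0.1 -0. ]
```

Emit:
jog_arm:
  increments:
    - {"dx": 0,"dy": 0.09,"dz": -0.5,"rx": 0,"ry": 0,"rz": 0}
    - {"dx": 0,"dy": 0.18,"dz": -1,"rx": 0,"ry": 0,"rz": 0}
    - {"dx": 0,"dy": 0.26,"dz": -1.5,"rx": 0,"ry": 0,"rz": 0}
    - {"dx": 0,"dy": 0.35,"dz": -2,"rx": 0,"ry": 0,"rz": 0}
    - {"dx": 0,"dy": 0.44,"dz": -2.5,"rx": 0,"ry": 0,"rz": 0}
    - {"dx": 0,"dy": 0.53,"dz": -3,"rx": 0,"ry": 0,"rz": 0}

```text
time: 2.8
ee_pos: [0.4829, -0.3534, 0.1901]
eef_rot: [0.649, 0.282, 0.648, -0.282]
ft_force: [1.3, -2.4, 2.8]
grip_width: 0.0496
```

```bash
python3 - <<'E'
from h import *
where()
E
```

```text
t 2.8 grasp [ 0.483  -0.3535  0.0261] yaw z -47.0 x [ 0.001 -0.001 -1.   ] w 0.0496 F [ 1.3 -2.4  2.8] j [-0.76  0.4   1.74 -0.    1.    0.06]
```

Emit:
jog_arm:
  increments:
    - {"dx": 0,"dy": 0.19,"dz": -1.1,"rx": 0,"ry": 0,"rz": 0}
    - {"dx": 0,"dy": 0.38,"dz": -2.2,"rx": 0,"ry": 0,"rz": 0}
    - {"dx": 0,"dy": 0.58,"dz": -3.3,"rx": 0,"ry": 0,"rz": 0}
    - {"dx": 0,"dy": 0.77,"dz": -4.4,"rx": 0,"ry": 0,"rz": 0}
    - {"dx": 0,"dy": 0.97,"dz": -5.5,"rx": 0,"ry": 0,"rz": 0}
    - {"dx": 0,"dy": 1.16,"dz": -6.6,"rx": 0,"ry": 0,"rz": 0}
    - {"dx": 0,"dy": 1.36,"dz": -7.7,"rx": 0,"ry": 0,"rz": 0}
    - {"dx": 0,"dy": 1.55,"dz": -8.8,"rx": 0,"ry": 0,"rz": 0}
    - {"dx": 0,"dy": 1.75,"dz": -9.9,"rx": 0,"ry": 0,"rz": 0}
    - {"dx": 0,"dy": 1.94,"dz": -11,"rx": 0,"ry": 0,"rz": 0}

```text
time: 3.63
ee_pos: [0.4219, -0.2595, 0.19]
eef_rot: [0.649, 0.282, 0.648, -0.282]
ft_force: [1.3, -1.5, 1.3]
grip_width: 0.0499
```

```bash
python3 - <<'E'
from h import *
where()
e=optics.snapshot('top'); crop(e,220,480,170,330,3,'pics/t3.png')
s=read_state();G=s['ee_pos']-[0,0,.164]
go(G+[0,0,.05],133)
c,q=np.cos(np.radians(27)),np.sin(np.radians(27))
N=np.array([.49,-.185])+np.array([[c,-q],[q,c]])@[.042,.069]; print(N); go([*N,.08],127); go([*N,.026],127)
E
```

```text
t 3.63 grasp [ 0.422  -0.2596  0.026 ] yaw z -47.0 x [ 0.001 -0.001 -1.   ] w 0.0499 F [ 1.3 -1.5  1.3] j [-0.71  0.19  2.01 -0.    0.94  0.11]
d cm [-5. -0. -0.] r deg [ 0. -0.  0.]
[ 0.49609693 -0.10445295]
d cm [-5.43 15.97 -6.12] r deg [ 6. -0.  0.]
d cm [-0.03 15.97 -6.12] r deg [ 6. -0.  0.]
```

View pics/t3.png

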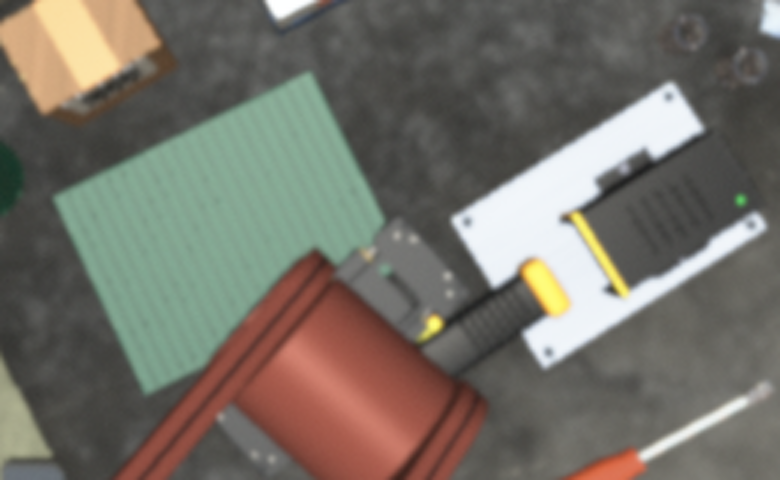

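The top view shows the scanner fully out of the sleeve. Its grip runs from (430,345) to the yellow foot at (545,287), and it is still partly over the plate. Next I lift it and carry it to the mat to regrip.

Emit:
jog_arm:
  increments:
    - {"dx": -1.5,"dy": 0,"dz": 0,"rx": 0,"ry": 0,"rz": 0}
    - {"dx": -3.5,"dy": 0,"dz": 0,"rx": 0,"ry": 0,"rz": 0}
    - {"dx": -5.4,"dy": 2,"dz": -0.8,"rx": 1,"ry": 0,"rz": 0}
    - {"dx": -5.4,"dy": 4.5,"dz": -1.7,"rx": 2,"ry": 0,"rz": 0}
    - {"dx": -5.4,"dy": 7,"dz": -2.7,"rx": 3,"ry": 0,"rz": 0}
    - {"dx": -5.4,"dy": 9.5,"dz": -3.6,"rx": 4,"ry": 0,"rz": 0}
    - {"dx": -5.4,"dy": 12,"dz": -4.6,"rx": 5,"ry": 0,"rz": 0}
    - {"dx": -5.4,"dy": 14.5,"dz": -5.6,"rx": 6,"ry": 0,"rz": 0}
    - {"dx": -5.4,"dy": 15.9,"dz": -6.1,"rx": 6,"ry": 0,"rz": 0}
    - {"dx": -5.4,"dy": 15.9,"dz": -6.1,"rx": 6,"ry": 0,"rz": 0}

```text
time: 4.52
ee_pos: [0.4967, -0.104, 0.2425]
eef_rot: [0.632, 0.315, 0.635, -0.314]
ft_force: [-0.2, 0.7, -2.6]
grip_width: 0.0502
```

```bash
python3 - <<'E'
from h import *
where()
go([.4961,-.1045,.026],127)
d=optics.snapshot('scene'); crop(d,220,440,90,290,3,'pics/s4.png')
E
```

```text
t 4.52 grasp [ 0.4962 -0.1035  0.0785] yaw z -52.9 x [-0.003  0.003 -1.   ] w 0.0502 F [-0.2  0.7 -2.6] j [-0.36  0.13  1.96  0.    1.06  0.56]
d cm [ 5.25 -0.07  0.03] r deg [ 0.1 -0.2  0. ]
```

View pics/s4.png

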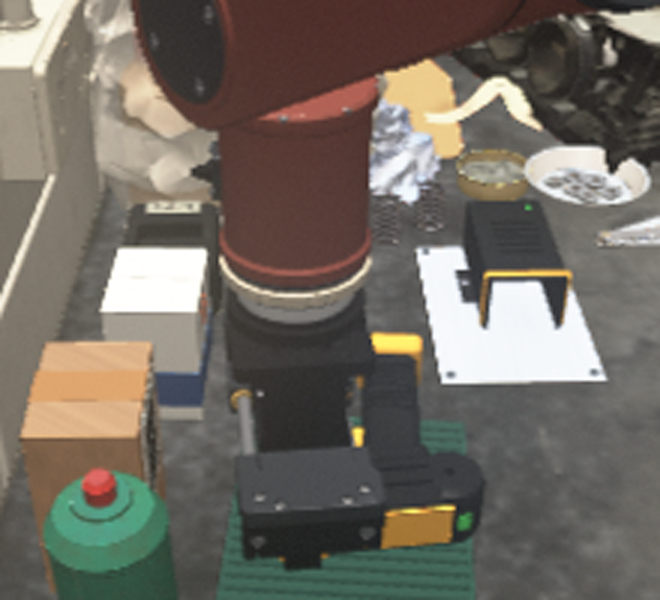

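The scanner hangs level from the nose over the mat, with the foot at about (400,350) and the head at (430,480). Its distances to the can and carton are safe. Now I lower it, release and back off.

Emit:
jog_arm:
  increments:
    - {"dx": 1.8,"dy": 0,"dz": 0,"rx": 0,"ry": 0,"rz": 0}
    - {"dx": 3.6,"dy": 0,"dz": 0,"rx": 0,"ry": 0,"rz": 0}
    - {"dx": 4.6,"dy": 0,"dz": 0,"rx": 0,"ry": 0,"rz": 0}
    - {"dx": 5.1,"dy": 0,"dz": 0,"rx": 0,"ry": 0,"rz": 0}
    - {"dx": 5.2,"dy": 0,"dz": 0,"rx": 0,"ry": 0,"rz": 0}
    - {"dx": 5.2,"dy": 0,"dz": 0,"rx": 0,"ry": 0,"rz": 0}

```text
time: 5.07
ee_pos: [0.4968, -0.1074, 0.1917]
eef_rot: [0.632, 0.316, 0.633, -0.316]
ft_force: [-1.0, -0.1, -2.9]
grip_width: 0.0501
```

Emit:
jog_arm:
  increments:
    - {"dx": 0,"dy": 0,"dz": 0,"rx": 0,"ry": 0,"rz": 0}
    - {"dx": 0,"dy": 0,"dz": 0,"rx": 0,"ry": 0,"rz": 0}
    - {"dx": 0,"dy": 0,"dz": 0,"rx": 0,"ry": 0,"rz": 0}
  hand: 7.4

```text
time: 5.32
ee_pos: [0.4975, -0.1073, 0.1928]
eef_rot: [0.634, 0.316, 0.632, -0.316]
ft_force: [-0.2, -0.2, 0.6]
grip_width: 0.0626
```

Emit:
jog_arm:
  increments:
    - {"dx": -3,"dy": 0,"dz": 0,"rx": 0,"ry": 0,"rz": 0}
    - {"dx": -6.5,"dy": 0,"dz": 0,"rx": 0,"ry": 0,"rz": 0}
    - {"dx": -10,"dy": 0,"dz": 0,"rx": 0,"ry": 0,"rz": 0}
    - {"dx": -12,"dy": -3,"dz": 2,"rx": 0,"ry": 0,"rz": 0}
    - {"dx": -12,"dy": -6,"dz": 4.5,"rx": 0,"ry": 0,"rz": 0}
    - {"dx": -12,"dy": -9,"dz": 7,"rx": 0,"ry": 0,"rz": 0}
    - {"dx": -12,"dy": -12,"dz": 9,"rx": 0,"ry": 0,"rz": 0}

```text
time: 5.9
ee_pos: [0.4553, -0.2529, 0.3138]
eef_rot: [0.634, 0.315, 0.631, -0.316]
ft_force: [0.9, 0.4, 0.5]
grip_width: 0.074
```

```bash
python3 - <<'E'
from h import *
where()
e=optics.snapshot('top'); pickle.dump(e,open('top5.pkl','wb')); d=optics.snapshot('scene'); pickle.dump(d,open('scene5.pkl','wb'))
a=cv2.resize(e['img'][165:305,225:365],(560,560),interpolation=2);b=cv2.resize(d['img'][140:310,285:385],(330,560),interpolation=2)
cv2.imwrite('pics/t5.png',np.hstack([a,b])[:,:800,::-1])
E
```

```text
t 5.9 grasp [ 0.4558 -0.2534  0.1498] yaw z -52.9 x [ 0.003 -0.003 -1.   ] w 0.074 F [0.9 0.4 0.5] j [-0.66  0.06  1.89 -0.    1.19  0.27]
```

View pics/t5.png

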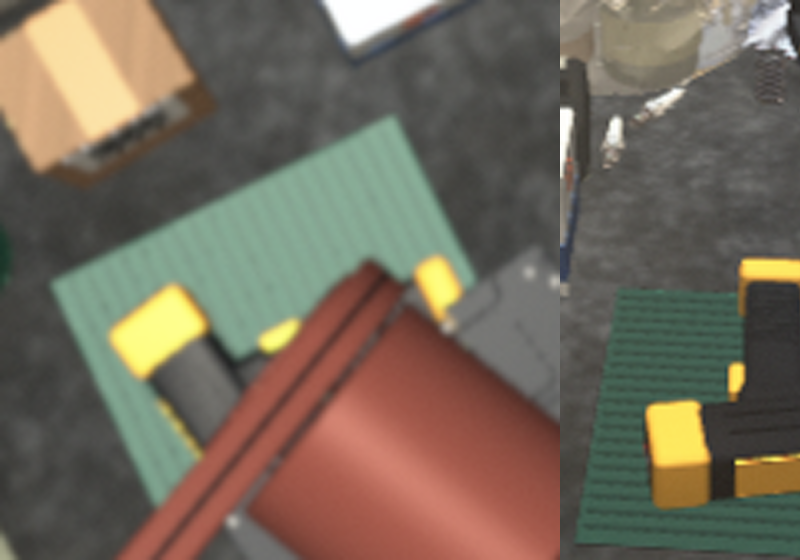

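The top crop shows the scanner flat on the mat, with the nose top corners at about (110,332), (178,283), (208,325) and (140,380), and the foot at (438,288). The arm hides the grip. The scene crop shows the nose top at (680,425) and the trigger at (737,380). I'll fit the pose from both views.

```bash
python3 - <<'E'
from h import *
from scipy.optimize import least_squares
t=pickle.load(open('top5.pkl','rb'));s=pickle.load(open('scene5.pkl','rb'))
r=np.radians(10);Rn=np.array([[np.cos(r),-np.sin(r)],[np.sin(r),np.cos(r)]])
nc=[Rn@np.array(q)+[.056,.045] for q in((.017,.025),(.017,-.025),(-.017,-.025),(-.017,.025))]
foot=[[.022,-.098],[.022,-.118]]
L=np.array([*nc,*foot])
tp=np.array([(110,332),(178,283),(208,325),(140,378),(413,265),(440,255)])/4+[225,165]
sp=(np.array([(655,452),(648,404),(702,402),(711,447),(743,283),(742,262)])-[560,0])/[3.3,3.294]+[285,140]
def W(p):
    c,q=np.cos(p[2]),np.sin(p[2]); return np.c_[L@np.array([[c,-q],[q,c]]).T+p[:2],np.full(6,.047)]
for n,f in (('both',lambda p:np.r_[(proj(t,W(p))-tp).ravel(),(proj(s,W(p))-sp).ravel()]),('top',lambda p:(proj(t,W(p))-tp).ravel()),('scene',lambda p:(proj(s,W(p))-sp).ravel())):
    x=least_squares(f,[.48,-.16,.45],loss='soft_l1'); p=x.x
    c,q=np.cos(p[2]),np.sin(p[2]);R=np.array([[c,-q],[q,c]])
    print(n,p.round(4),np.degrees(p[2]).round(1),f(p).reshape(-1,2).round(1).tolist(),'nose',p[:2]+R@[.056,.045],'grip',p[:2]+R@[.003,-.015],'mid',p[:2]+R@[.014,-.024])
E
```

```text
both [ 0.4664 -0.1762  0.482 ] 27.6 [[-1.3, 0.7], [-0.3, -0.4], [1.0, 1.3], [0.1, 1.5], [-0.1, 1.7], [1.1, 0.2], [-0.9, 1.7], [-1.2, -2.9], [-0.5, -3.6], [0.2, 1.7], [-0.7, -4.2], [-0.2, -3.5]] nose [ 0.4951302  -0.11038194] grip [ 0.47598236 -0.18811456] mid [ 0.48990112 -0.19098998]
top [ 0.4684 -0.1761  0.4844] 27.8 [[-1.4, -0.1], [-0.4, -1.2], [1.0, 0.4], [0.0, 0.6], [-0.2, 0.7], [0.9, -0.8]] nose [ 0.49703255 -0.11017114] grip [ 0.47807339 -0.18795   ] mid [ 0.49199908 -0.19079164]
scene [ 0.4617 -0.1705  0.4805] 27.5 [[-0.5, 4.7], [-0.8, -0.2], [0.1, -1.0], [0.8, 4.6], [-0.0, -2.1], [0.5, -1.5]] nose [ 0.49057246 -0.10469531] grip [ 0.47131119 -0.18239991] mid [ 0.48522574 -0.18529564]
```

```bash
python3 - <<'E'
from h import *
go([.477,-.187,.10],27.6)
E
```

```text
d cm [ 4.89  5.93 -4.13] r deg [-80.9   0.1   0.2]
```

Emit:
jog_arm:
  increments:
    - {"dx": 1,"dy": 1,"dz": -0.5,"rx": -7,"ry": 0,"rz": 0}
    - {"dx": 2,"dy": 2,"dz": -1,"rx": -14,"ry": 0,"rz": 0}
    - {"dx": 2,"dy": 3,"dz": -2,"rx": -21,"ry": 0,"rz": 0}
    - {"dx": 2,"dy": 4,"dz": -3,"rx": -28,"ry": 0,"rz": 0}
    - {"dx": 2,"dy": 5,"dz": -3.5,"rx": -35,"ry": 0,"rz": 0}
    - {"dx": 2,"dy": 5.9,"dz": -4.1,"rx": -42,"ry": 0,"rz": 0}
    - {"dx": 2,"dy": 5.9,"dz": -4.1,"rx": -49,"ry": 0,"rz": 0}
    - {"dx": 3,"dy": 5.9,"dz": -4.1,"rx": -56,"ry": 0,"rz": 0}
    - {"dx": 4,"dy": 5.9,"dz": -4.1,"rx": -63,"ry": 0,"rz": 0}
    - {"dx": 4.5,"dy": 5.9,"dz": -4.1,"rx": -70,"ry": 0,"rz": 0}
  hand: 7.4

```text
time: 6.83
ee_pos: [0.4777, -0.1819, 0.2662]
eef_rot: [0.699, -0.107, 0.699, 0.107]
ft_force: [0.6, 0.6, -0.6]
grip_width: 0.0736
```

Emit:
jog_arm:
  increments:
    - {"dx": 0,"dy": 0,"dz": 0,"rx": -6,"ry": 0,"rz": 0}
    - {"dx": 0,"dy": 0,"dz": 0,"rx": -10.7,"ry": 0,"rz": 0}
    - {"dx": 0,"dy": 0,"dz": 0,"rx": -10.7,"ry": 0,"rz": 0}
    - {"dx": 0,"dy": 0,"dz": 0,"rx": -10.7,"ry": 0,"rz": 0}

```text
time: 7.17
ee_pos: [0.4779, -0.1824, 0.2671]
eef_rot: [0.687, -0.169, 0.687, 0.168]
ft_force: [0.6, -0.2, -0.6]
grip_width: 0.0739
```

```bash
python3 - <<'E'
from h import *
where(); go([.477,-.187,.025],27.6)
d=optics.snapshot('scene'); cv2.imwrite('pics/s6.png',cv2.resize(d['img'][110:290,270:450],(600,600),interpolation=2)[:,:,::-1])
E
```

```text
t 7.17 grasp [ 0.478  -0.1824  0.1031] yaw z 27.6 x [ 0.001 -0.    -1.   ] w 0.0739 F [ 0.6 -0.2 -0.6] j [-0.52  0.1   1.94  0.    1.1  -1.  ]
d cm [ 7.81 -0.36 -0.3 ] r deg [-0.  0.  0.]
```

View pics/s6.png

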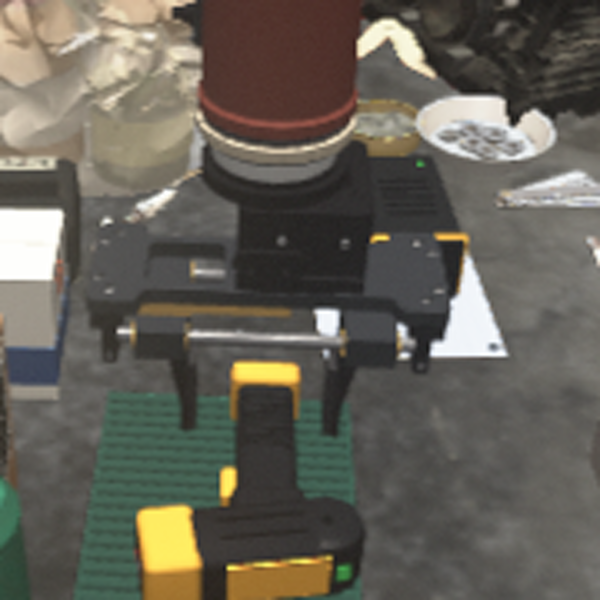

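The picture shows the jaws across the grip, with fingers at (187,400) and (333,400) and the grip at (267,440). The trigger is at (230,485). I'll check the predicted trigger position against that.

```bash
python3 - <<'E'
from h import *
d=pickle.load(open('scene5.pkl','rb'))
c,q=np.cos(np.radians(27.6)),np.sin(np.radians(27.6));R=np.array([[c,-q],[q,c]])
o=np.array([.477,-.187])-R@[.003,-.015]
for l in ([.027,-.028,.033],[.018,-.028,.033],[.027,-.002,.033],[.022,-.118,.047],[-.024,-.118,.047],[-.024,-.098,.047]):
    p=proj(d,[*(o+R@l[:2]),l[2]])[0]; print(l,((p-[270,110])/.3).round(0))
E
```

```text
[0.027, -0.028, 0.033] [219. 461.]
[0.018, -0.028, 0.033] [234. 461.]
[0.027, -0.002, 0.033] [218. 490.]
[0.022, -0.118, 0.047] [231. 354.]
[-0.024, -0.118, 0.047] [299. 357.]
[-0.024, -0.098, 0.047] [300. 375.]
```

Emit:
jog_arm:
  increments:
    - {"dx": 2,"dy": -0.25,"dz": -0.3,"rx": 0,"ry": 0,"rz": 0}
    - {"dx": 4,"dy": -0.25,"dz": -0.3,"rx": 0,"ry": 0,"rz": 0}
    - {"dx": 5.5,"dy": -0.25,"dz": -0.3,"rx": 0,"ry": 0,"rz": 0}
    - {"dx": 6.8,"dy": -0.25,"dz": -0.3,"rx": 0,"ry": 0,"rz": 0}
    - {"dx": 7.6,"dy": -0.25,"dz": -0.3,"rx": 0,"ry": 0,"rz": 0}
    - {"dx": 7.8,"dy": -0.25,"dz": -0.3,"rx": 0,"ry": 0,"rz": 0}
    - {"dx": 7.8,"dy": -0.25,"dz": -0.3,"rx": 0,"ry": 0,"rz": 0}

```text
time: 7.8
ee_pos: [0.4761, -0.1863, 0.1884]
eef_rot: [0.686, -0.169, 0.687, 0.169]
ft_force: [-0.2, -0.4, 0.1]
grip_width: 0.0742
```

Emit:
jog_arm:
  increments:
    - {"dx": 0,"dy": 0,"dz": 0,"rx": 0,"ry": 0,"rz": 0}
    - {"dx": 0,"dy": 0,"dz": 0,"rx": 0,"ry": 0,"rz": 0}
    - {"dx": 0,"dy": 0,"dz": 0,"rx": 0,"ry": 0,"rz": 0}
    - {"dx": 0,"dy": 0,"dz": 0,"rx": 0,"ry": 0,"rz": 0}
    - {"dx": 0,"dy": 0,"dz": 0,"rx": 0,"ry": 0,"rz": 0}
    - {"dx": 0,"dy": 0,"dz": 0,"rx": 0,"ry": 0,"rz": 0}
  hand: 5.0
  newtons: 8

```text
time: 8.3
ee_pos: [0.4763, -0.1865, 0.1891]
eef_rot: [0.687, -0.169, 0.686, 0.169]
ft_force: [-0.4, -0.6, 0.5]
grip_width: 0.0512
```

Emit:
jog_arm:
  increments:
    - {"dx": 0,"dy": 0,"dz": 0,"rx": 0,"ry": 0,"rz": 0}
    - {"dx": 0,"dy": 0,"dz": 0,"rx": 0,"ry": 0,"rz": 0}
    - {"dx": 0,"dy": 0,"dz": 0,"rx": 0,"ry": 0,"rz": 0}
    - {"dx": 0,"dy": 0,"dz": 0,"rx": 0,"ry": 0,"rz": 0}
    - {"dx": 0,"dy": 0,"dz": 0,"rx": 0,"ry": 0,"rz": 0}
  hand: 4.5
  newtons: 8

```text
time: 8.72
ee_pos: [0.4762, -0.1866, 0.1889]
eef_rot: [0.687, -0.169, 0.687, 0.169]
ft_force: [0.0, -0.4, 1.9]
grip_width: 0.0465
```

```bash
python3 - <<'E'
from h import *
where(); s=read_state(); go(s['ee_pos']-[0,0,.164]+[0,0,.03],27.6)
E
```

```text
t 8.72 grasp [ 0.4763 -0.1866  0.0249] yaw z 27.7 x [ 0. -0. -1.] w 0.0465 F [ 0.  -0.4  1.9] j [-0.53  0.23  1.97 -0.    0.95 -1.01]
d cm [-3. -0.  0.] r deg [0.1 0.  0. ]
```

Emit:
jog_arm:
  increments:
    - {"dx": 0,"dy": 0,"dz": 0,"rx": 0,"ry": 0,"rz": 0}
    - {"dx": -0.5,"dy": 0,"dz": 0,"rx": 0,"ry": 0,"rz": 0}
    - {"dx": -1.2,"dy": 0,"dz": 0,"rx": 0,"ry": 0,"rz": 0}
    - {"dx": -2,"dy": 0,"dz": 0,"rx": 0,"ry": 0,"rz": 0}
    - {"dx": -2.8,"dy": 0,"dz": 0,"rx": 0,"ry": 0,"rz": 0}
    - {"dx": -3.6,"dy": 0,"dz": 0,"rx": 0,"ry": 0,"rz": 0}
    - {"dx": -4.6,"dy": 0,"dz": 0,"rx": 0,"ry": 0,"rz": 0}
    - {"dx": -5.6,"dy": 0,"dz": 0,"rx": 0,"ry": 0,"rz": 0}
    - {"dx": -6.5,"dy": 0,"dz": 0,"rx": 0,"ry": 0,"rz": 0}
    - {"dx": -6.5,"dy": 0,"dz": 0,"rx": 0,"ry": 0,"rz": 0}
  hand: 4.5
  newtons: 9

```text
time: 9.55
ee_pos: [0.4771, -0.1869, 0.2565]
eef_rot: [0.688, -0.17, 0.685, 0.168]
ft_force: [0.4, -0.5, -1.9]
grip_width: 0.0455
```

```bash
python3 - <<'E'
from h import *
where(); print(read_state()['ft_torque'])
e=optics.snapshot('top'); d=optics.snapshot('scene'); pickle.dump((e,d),open('p7.pkl','wb'))
a=cv2.resize(e['img'][140:290,200:360],(427,400),interpolation=2);b=cv2.resize(d['img'][120:310,225:385],(337,400),interpolation=2)
cv2.imwrite('pics/t7.png',np.hstack([a,b])[:,:800,::-1])
E
```

```text
t 9.55 grasp [ 0.4777 -0.1873  0.0925] yaw z 27.7 x [ 0.004 -0.002 -1.   ] w 0.0455 F [ 0.4 -0.5 -1.9] j [-0.53  0.11  1.95  0.    1.08 -1.01]
[ 0.00592021 -0.15052718  0.03880852]
```

View pics/t7.png

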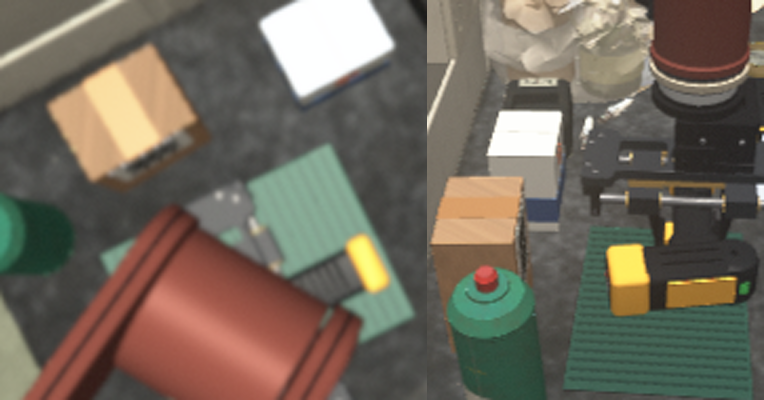

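The picture shows the scanner lifted and level. In the scene half (right) the nose top is at about (629,267). In the top half (left) the foot is at about (367,263). I'll check tilt and y offset by projecting the rigid model.

```bash
python3 - <<'E'
from h import *
from scipy.optimize import least_squares
e,d=pickle.load(open('p7.pkl','rb'))
r=np.radians(10);Rn=np.array([[np.cos(r),-np.sin(r)],[np.sin(r),np.cos(r)]])
nc=[Rn@np.array(q)+[.056,.045] for q in((.017,.025),(.017,-.025),(-.017,-.025),(-.017,.025))]
N=np.c_[nc,np.full(4,.044)]; F=np.array([[.022,-.098,.044],[.022,-.118,.044],[-.024,-.118,.044],[-.024,-.098,.044]])
G=np.array([.4777,-.1873,.0925])
def W(L,p): # p: y offset, pitch about jaw axis, yaw, z offset
    return (Ro.from_euler('z',27.7+p[2],degrees=True)*Ro.from_euler('x',p[1],degrees=True)).apply(L-[.0028,-.015,.022+p[3]]+[0,p[0],0])+G
sp=(np.array([(614,291),(608,247),(642,244),(650,284)])-[427,0])/2.105+[225,120]
tp=np.array([(345,243),(365,235),(390,283),(372,293)])/2.669+[200,140]
f=lambda p:np.r_[(proj(d,W(N,p))-sp).ravel(),(proj(e,W(F,p))-tp).ravel(),p[2]/3,p[1]/5, p[3]/.003]
z=np.zeros(4); print(f(z)[:16].reshape(-1,2).round(1).tolist())
x=least_squares(f,z).x; print(x,f(x)[:16].reshape(-1,2).round(1).tolist())
# target for scan
def solve(code,psi,D,yo=0):
    b=np.radians(psi); w=code-D*np.array([np.cos(b),np.sin(b)]); th=np.radians(psi-10)
    Rz=np.array([[np.cos(th),-np.sin(th)],[np.sin(th),np.cos(th)]]); return w+Rz@(np.array([.0028,-.015-yo])-[.073,.048])
c=np.array([.6321,-.0793])-.035*np.array([np.cos(np.radians(33.8)),np.sin(np.radians(33.8))])
T=solve(c,33.8,.09); print(c,T); go([*T,.09],23.8)
E
```

```text
[[-2.5, -5.6], [-2.2, -3.4], [-0.3, -3.3], [-0.5, -3.8], [-1.2, 0.3], [-0.2, -1.0], [0.4, 0.7], [-1.3, 1.3]]
[-2.90587820e-03 -5.39657394e+00  9.22161249e-01  4.39828430e-03] [[-1.6, -0.7], [-1.8, -0.3], [-0.0, -0.7], [0.2, 0.7], [-1.2, -0.4], [-0.3, -1.9], [0.7, -0.3], [-1.0, 0.5]]
[ 0.60301554 -0.09877035] [ 0.48942013 -0.23480829]
d cm [ 0.05 -4.88 -1.09] r deg [3.9 0.  0.1]
```

The ratio of nose top to front face differs from the one on the mat, which may mean the scanner has pitched in the light pinch. I'll measure it by colour instead of by eye.

```bash
python3 - <<'E'
from h import *
d5=pickle.load(open('scene5.pkl','rb'));d7=pickle.load(open('p7.pkl','rb'))[1]; d0=pickle.load(open('scene0.pkl','rb'))
for n,d,cols,r0,r1 in(('holder',d0,(375,382),188,220),('mat',d5,(318,324),255,300),('lift',d7,(316,322),230,275)):
    for c in cols: print(n,c,r0,' '.join(f"{a}/{b}" for a,b,_ in d['img'][r0:r1,c]))
E
```

```text
holder 375 188 61/60 63/60 96/97 210/209 246/225 254/237 254/237 254/237 254/237 254/237 254/238 254/237 254/238 254/239 254/236 254/228 251/208 211/151 167/122 165/119 167/120 164/118 163/118 161/118 160/117 161/118 157/113 158/116 160/123 160/145 87/84 88/86
holder 382 188 74/63 69/57 59/52 57/53 53/51 61/61 74/67 138/107 213/162 241/200 254/232 254/239 254/237 254/237 254/230 253/215 222/160 165/120 167/121 166/121 167/122 163/118 162/118 161/118 160/117 158/115 158/116 162/126 193/183 195/195 78/77 78/78
mat 318 255 61/83 66/96 66/95 63/85 62/83 69/98 100/108 215/170 253/233 253/231 253/232 253/231 253/231 253/232 253/233 253/232 253/232 253/231 253/233 253/232 253/232 253/233 253/233 253/230 253/226 251/213 222/163 167/119 163/116 160/115 158/113 160/114 156/112 155/110 154/109 153/110 151/108 150/108 142/104 94/91 62/87 59/81 65/92 65/95 66/95
mat 324 255 60/81 69/98 67/96 65/88 64/87 75/100 160/141 252/226 253/232 253/231 253/231 253/231 253/232 253/232 253/233 253/232 253/232 253/233 253/232 253/233 253/232 253/232 253/232 253/228 253/222 239/183 192/139 163/116 162/115 160/115 158/113 157/113 156/113 156/112 153/109 151/108 151/108 148/106 137/102 68/97 65/94 59/79 57/77 68/96 67/96
lift 316 230 72/95 73/97 74/102 74/99 68/90 81/105 169/148 254/234 254/236 254/237 254/237 254/237 254/237 254/237 254/238 254/238 254/237 254/238 254/238 254/238 254/239 254/238 254/236 254/232 253/225 237/180 194/139 169/121 169/121 169/122 167/121 166/119 163/117 161/117 161/115 159/114 159/114 157/113 156/113 147/108 78/86 71/102 70/101 66/94 60/82
lift 322 230 72/96 67/90 74/102 73/100 65/86 108/116 224/182 254/238 254/237 254/237 254/237 254/237 254/237 254/238 254/238 254/238 254/237 254/237 254/238 254/238 254/238 254/237 254/234 254/227 249/203 218/158 167/119 168/121 166/118 167/120 164/117 165/119 163/116 161/115 159/114 158/113 158/115 157/112 151/111 118/95 61/83 64/91 73/103 69/99 62/84
```

```bash
python3 - <<'E'
from h import *
d=pickle.load(open('scene5.pkl','rb'))
Rz=lambda L,yaw:Ro.from_euler('z',yaw,degrees=True).apply(L)
r=np.radians(10)
P=np.array([[.056-.025*np.sin(r)-.0,.045+.025*np.cos(r),z] for z in (0,.044)]+[[.056+.025*np.sin(r),.045-.025*np.cos(r),.044]])-[.0028,-.015,.022]
a=proj(d,Rz(P,27.7)+[.4763,-.1866,.0249]); b=proj(d,Rz(P,27.7)+[.4777,-.1873,.0925])
P2=Ro.from_euler('x',-5,degrees=True).apply(P); c=proj(d,Rz(P2,27.7)+[.4777,-.1873,.0925])
print(a.round(1),b.round(1),c.round(1),sep='\n')
E
```

```text
[[321.3 294.2]
 [321.3 278.7]
 [318.4 259.6]]
[[320.9 269.3]
 [320.9 251.9]
 [317.8 233.3]]
[[321.  271.2]
 [320.8 255.6]
 [317.8 235.2]]
```

Lift displacements match a level scanner within about 1.5°. Before aiming I'll refine the carton's yaw by segmentation in both views.

```bash
python3 - <<'E'
from h import *
from scipy.optimize import least_squares
t=pickle.load(open('top0.pkl','rb'))
g=cv2.resize(t['img'][150:220,210:290],None,fx=8,fy=8,interpolation=cv2.INTER_CUBIC).astype(int)
m=((g[:,:,0]>135)&(g[:,:,0]-g[:,:,2]>25)).astype('uint8')
n,l,st,_=cv2.connectedComponentsWithStats(m); k=1+st[1:,4].argmax(); m=(l==k).astype('uint8')
c=max(cv2.findContours(m,cv2.RETR_EXTERNAL,cv2.CHAIN_APPROX_NONE)[0],key=cv2.contourArea)[:,0].astype(float)
P=(c+.5)/8-.5+[210,150]
W=np.array([ray(t,u,v,.138)[:2] for u,v in P])
r=cv2.minAreaRect((W*1000).astype('float32')); print(r)
def f(p):
    cc,s=np.cos(p[2]),np.sin(p[2]); q=(W-p[:2])@np.array([[cc,-s],[s,cc]])
    a=abs(q)-[.035,.047]; return np.max(a,1)*1000
x=least_squares(f,[.632,-.079,.58],loss='soft_l1').x; print('carton',x,np.degrees(x[2]),np.abs(f(x)).mean())
s=pickle.load(open('scene0.pkl','rb')); b=np.array([[sx*.035,sy*.047,z] for z in(.138,0) for sx in(1,-1) for sy in(1,-1)])
Q=Ro.from_euler('z',x[2]).apply(b)+[x[0],x[1],0]; print(proj(s,Q).round(1).tolist())
crop(s,215,295,190,300,5,'pics/c8.png')
E
```

```text
((633.0103759765625, -77.72100830078125), (76.4411849975586, 96.45950317382812), 31.987319946289062)
carton [ 0.63278563 -0.07799787  0.56042932] 32.11023458074601 1.274107963248944
[[225.3, 234.0], [234.0, 202.4], [264.8, 233.6], [269.6, 202.0], [235.5, 286.3], [242.5, 253.0], [270.7, 285.9], [274.5, 252.7]]
```

View pics/c8.png

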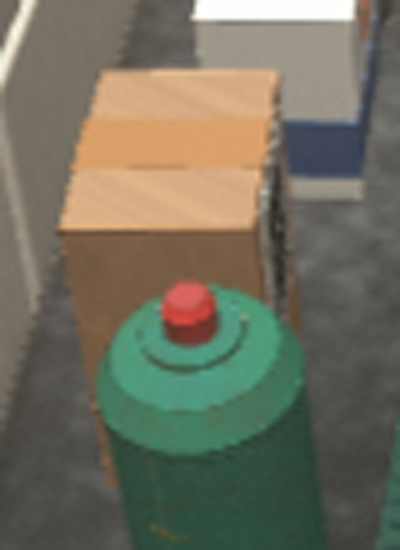

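The scene crop shows the carton's top corners at (103,70), (278,72), (255,230) and (60,230). These match the prediction with the same small, uniform offset of about 2 px. The carton yaw is therefore about 32°.

```bash
python3 - <<'E'
from h import *
def solve(code,psi,D):
    b=np.radians(psi); w=code-D*np.array([np.cos(b),np.sin(b)]); th=np.radians(psi-10)
    Rz=np.array([[np.cos(th),-np.sin(th)],[np.sin(th),np.cos(th)]]); return w+Rz@(np.array([.0028,-.015])-[.073,.048])
T=solve(np.array([.603,-.0973]),32.4,.09); where(); print(T); go([*T,.091],22.4)
E
```

```text
t 9.65 grasp [ 0.4766 -0.1866  0.0904] yaw z 27.7 x [ 0.001 -0.001 -1.   ] w 0.0448 F [ 0.6 -0.2 -1.9] j [-0.53  0.12  1.95  0.    1.08 -1.01]
[ 0.48611479 -0.23052195]
d cm [-0.05 -4.35 -1.18] r deg [5.3 0.  0.1]
```

Emit:
jog_arm:
  increments:
    - {"dx": 0,"dy": -0.5,"dz": -0.1,"rx": 0.6,"ry": 0,"rz": 0}
    - {"dx": 0,"dy": -1.2,"dz": -0.3,"rx": 1.5,"ry": 0,"rz": 0}
    - {"dx": 0,"dy": -2,"dz": -0.5,"rx": 2.5,"ry": 0,"rz": 0}
    - {"dx": 0,"dy": -2.8,"dz": -0.8,"rx": 3.5,"ry": 0,"rz": 0}
    - {"dx": 0,"dy": -3.5,"dz": -1,"rx": 4.3,"ry": 0,"rz": 0}
    - {"dx": -0.05,"dy": -4.1,"dz": -1.1,"rx": 5,"ry": 0,"rz": 0}
    - {"dx": -0.05,"dy": -4.35,"dz": -1.18,"rx": 5.3,"ry": 0,"rz": 0}
    - {"dx": -0.05,"dy": -4.35,"dz": -1.18,"rx": 5.3,"ry": 0,"rz": 0}
    - {"dx": -0.05,"dy": -4.35,"dz": -1.18,"rx": 5.3,"ry": 0,"rz": 0}

```text
time: 10.4
ee_pos: [0.4859, -0.2306, 0.2541]
eef_rot: [0.694, -0.137, 0.694, 0.137]
ft_force: [0.1, -0.8, -2.0]
grip_width: 0.0452
```

```bash
python3 - <<'E'
from h import *
where(); go([.4861,-.2305,.091],22.4)
d=optics.snapshot('scene'); pickle.dump(d,open('s9.pkl','wb'))
# measured nose blob vs model
r=np.radians(10)
P=np.array([[.056-.025*np.sin(r),.045+.025*np.cos(r),z] for z in (0,.044)]+[[.056+.025*np.sin(r),.045-.025*np.cos(r),.044]])-[.0028,-.015,.022]
s=read_state(); q=proj(d,Ro.from_euler('z',22.4,degrees=True).apply(P)+s['ee_pos']-[0,0,.164]); print(q.round(1))
c=int(q[0][0]); v=int(q[2][1])-4; print(c,v,' '.join(f"{a}/{b}" for a,b,_ in d['img'][v:v+46,c]))
E
```

```text
t 10.4 grasp [ 0.4858 -0.2305  0.0901] yaw z 22.4 x [-0.  0. -1.] w 0.0452 F [ 0.1 -0.8 -2. ] j [-0.59  0.18  1.88  0.    1.09 -0.98]
d cm [-0.09 -0.    0.02] r deg [-0. -0. -0.]
[[325.  252.5]
 [325.2 235.4]
 [324.4 218.5]]
324 214 90/85 88/83 84/80 86/82 90/86 90/87 152/124 253/226 254/234 254/234 254/235 254/235 254/235 254/235 254/235 254/236 254/236 254/236 254/236 254/235 254/235 254/232 253/225 243/192 204/148 169/121 167/120 165/120 166/119 163/117 163/116 160/116 160/116 157/114 157/112 153/110 153/110 146/108 88/94 68/98 65/92 60/81 69/99 69/99 65/89 63/88
```

The aim checks out: the scanner is level and matches the model. Now I squeeze and hold.

Emit:
jog_arm:
  increments:
    - {"dx": 0,"dy": 0,"dz": 0,"rx": 0,"ry": 0,"rz": 0}
    - {"dx": 0,"dy": 0,"dz": 0,"rx": 0,"ry": 0,"rz": 0}
    - {"dx": 0,"dy": 0,"dz": 0,"rx": 0,"ry": 0,"rz": 0}
    - {"dx": 0,"dy": 0,"dz": 0,"rx": 0,"ry": 0,"rz": 0}
    - {"dx": 0,"dy": 0,"dz": 0,"rx": 0,"ry": 0,"rz": 0}
    - {"dx": 0,"dy": 0,"dz": 0,"rx": 0,"ry": 0,"rz": 0}
    - {"dx": 0,"dy": 0,"dz": 0,"rx": 0,"ry": 0,"rz": 0}
    - {"dx": 0,"dy": 0,"dz": 0,"rx": 0,"ry": 0,"rz": 0}
    - {"dx": 0,"dy": 0,"dz": 0,"rx": 0,"ry": 0,"rz": 0}
    - {"dx": 0,"dy": 0,"dz": 0,"rx": 0,"ry": 0,"rz": 0}
  hand: 3.6
  newtons: 30

```text
time: 11.28
ee_pos: [0.486, -0.2305, 0.2542]
eef_rot: [0.694, -0.137, 0.694, 0.137]
ft_force: [0.4, 0.1, -1.7]
grip_width: 0.0378
```

Emit:
jog_arm:
  increments:
    - {"dx": 0,"dy": 0,"dz": 0,"rx": 0,"ry": 0,"rz": 0}
    - {"dx": 0,"dy": 0,"dz": 0,"rx": 0,"ry": 0,"rz": 0}
    - {"dx": 0,"dy": 0,"dz": 0,"rx": 0,"ry": 0,"rz": 0}
    - {"dx": 0,"dy": 0,"dz": 0,"rx": 0,"ry": 0,"rz": 0}
    - {"dx": 0,"dy": 0,"dz": 0,"rx": 0,"ry": 0,"rz": 0}
    - {"dx": 0,"dy": 0,"dz": 0,"rx": 0,"ry": 0,"rz": 0}
    - {"dx": 0,"dy": 0,"dz": 0,"rx": 0,"ry": 0,"rz": 0}
    - {"dx": 0,"dy": 0,"dz": 0,"rx": 0,"ry": 0,"rz": 0}
    - {"dx": 0,"dy": 0,"dz": 0,"rx": 0,"ry": 0,"rz": 0}
    - {"dx": 0,"dy": 0,"dz": 0,"rx": 0,"ry": 0,"rz": 0}

```text
time: 12.12
ee_pos: [0.486, -0.2305, 0.2543]
eef_rot: [0.694, -0.137, 0.694, 0.137]
ft_force: [-0.2, 0.1, -2.9]
grip_width: 0.0376
```

```bash
python3 - <<'E'
from h import *
where()
d=optics.snapshot('scene'); pickle.dump(d,open('s10.pkl','wb'))
for c in (320,324,328): print(c,214,' '.join(f"{a}/{b}" for a,b,_ in d['img'][214:258,c]))
a=d['img'][:, 295:400].astype(int); k=((a[:,:,0]>235)&(a[:,:,1]>190)&(a[:,:,2]<120)).astype('uint8'); print(cv2.minAreaRect(cv2.findNonZero(k)))
a=pickle.load(open('s9.pkl','rb'))['img'][:, 295:400].astype(int); k=((a[:,:,0]>235)&(a[:,:,1]>190)&(a[:,:,2]<120)).astype('uint8'); print(cv2.minAreaRect(cv2.findNonZero(k)))
E
```

```text
t 12.12 grasp [ 0.486  -0.2305  0.0903] yaw z 22.4 x [ 0. -0. -1.] w 0.0376 F [-0.2  0.1 -2.9] j [-0.59  0.18  1.88 -0.    1.09 -0.98]
320 214 89/84 84/78 86/83 90/85 92/88 92/88 159/130 253/232 254/235 254/235 254/234 254/235 254/236 254/235 254/234 254/236 254/235 254/235 254/235 254/235 254/236 254/231 253/224 239/184 196/143 169/120 166/120 167/120 165/118 162/116 162/115 161/116 159/114 158/114 157/113 154/112 153/110 143/107 79/96 69/99 63/88 63/87 70/100 69/99
324 214 88/85 89/85 85/81 86/82 87/83 90/87 159/131 254/234 254/234 254/234 254/235 254/234 254/235 254/236 254/235 254/235 254/235 254/235 254/235 254/236 254/235 254/231 253/223 237/181 191/138 167/120 168/120 165/119 163/116 162/117 160/114 160/114 158/114 157/113 156/113 155/111 152/109 140/106 79/98 69/100 66/92 63/83 70/99 69/99
328 214 82/79 86/83 85/81 89/86 93/89 101/94 175/140 254/235 254/235 254/235 254/234 254/235 254/234 254/235 254/235 254/235 254/236 254/235 254/236 254/236 254/235 254/230 253/222 234/177 184/133 168/121 166/118 165/118 164/118 162/116 160/115 161/116 160/115 158/114 157/113 154/110 152/110 138/103 76/93 68/100 68/97 61/84 65/93 68/98
((39.04705810546875, 229.38819885253906), (37.1211051940918, 15.952873229980469), 4.39870548248291)
((47.13580322265625, 225.24673461914062), (48.437374114990234, 24.761323928833008), 1.6365771293640137)
```

The trigger is home (opening 37.6 mm) and the scanner has not moved. I'll hold a little longer, then relax to the light pinch.

Emit:
jog_arm:
  increments:
    - {"dx": 0,"dy": 0,"dz": 0,"rx": 0,"ry": 0,"rz": 0}
    - {"dx": 0,"dy": 0,"dz": 0,"rx": 0,"ry": 0,"rz": 0}
    - {"dx": 0,"dy": 0,"dz": 0,"rx": 0,"ry": 0,"rz": 0}
    - {"dx": 0,"dy": 0,"dz": 0,"rx": 0,"ry": 0,"rz": 0}
    - {"dx": 0,"dy": 0,"dz": 0,"rx": 0,"ry": 0,"rz": 0}
    - {"dx": 0,"dy": 0,"dz": 0,"rx": 0,"ry": 0,"rz": 0}

```text
time: 12.67
ee_pos: [0.486, -0.2304, 0.2542]
eef_rot: [0.694, -0.137, 0.694, 0.137]
ft_force: [0.6, 0.1, -2.8]
grip_width: 0.0378
```

Emit:
jog_arm:
  increments:
    - {"dx": 0,"dy": 0,"dz": 0,"rx": 0,"ry": 0,"rz": 0}
    - {"dx": 0,"dy": 0,"dz": 0,"rx": 0,"ry": 0,"rz": 0}
    - {"dx": 0,"dy": 0,"dz": 0,"rx": 0,"ry": 0,"rz": 0}
    - {"dx": 0,"dy": 0,"dz": 0,"rx": 0,"ry": 0,"rz": 0}
    - {"dx": 0,"dy": 0,"dz": 0,"rx": 0,"ry": 0,"rz": 0}
  hand: 4.4
  newtons: 10

```text
time: 13.08
ee_pos: [0.486, -0.2305, 0.2542]
eef_rot: [0.694, -0.137, 0.694, 0.137]
ft_force: [1.0, 0.0, -2.4]
grip_width: 0.0443
```

```bash
python3 - <<'E'
from h import *
where(); go([.483,-.177,.09],27.3); go([.483,-.177,.025],27.3)
E
```

```text
t 13.08 grasp [ 0.486  -0.2305  0.0902] yaw z 22.4 x [-0. -0. -1.] w 0.0443 F [ 1.   0.  -2.4] j [-0.59  0.18  1.88 -0.    1.09 -0.98]
d cm [0.02 5.06 1.76] r deg [-4.9 -0.   0. ]
d cm [6.52 5.06 1.76] r deg [-4.9 -0.   0. ]
```

Emit:
jog_arm:
  increments:
    - {"dx": 0,"dy": 0.6,"dz": 0.2,"rx": -0.6,"ry": 0,"rz": 0}
    - {"dx": 0,"dy": 1.5,"dz": 0.5,"rx": -1.5,"ry": 0,"rz": 0}
    - {"dx": 0,"dy": 2.6,"dz": 0.9,"rx": -2.6,"ry": 0,"rz": 0}
    - {"dx": 0,"dy": 3.7,"dz": 1.3,"rx": -3.7,"ry": 0,"rz": 0}
    - {"dx": 0,"dy": 4.6,"dz": 1.6,"rx": -4.6,"ry": 0,"rz": 0}
    - {"dx": 0.4,"dy": 5.05,"dz": 1.75,"rx": -4.9,"ry": 0,"rz": 0}
    - {"dx": 1.3,"dy": 5.05,"dz": 1.75,"rx": -4.9,"ry": 0,"rz": 0}
    - {"dx": 2.4,"dy": 5.05,"dz": 1.75,"rx": -4.9,"ry": 0,"rz": 0}
    - {"dx": 3.5,"dy": 5.05,"dz": 1.75,"rx": -4.9,"ry": 0,"rz": 0}
    - {"dx": 4.5,"dy": 5.05,"dz": 1.75,"rx": -4.9,"ry": 0,"rz": 0}

```text
time: 13.92
ee_pos: [0.4825, -0.1772, 0.2074]
eef_rot: [0.687, -0.166, 0.688, 0.167]
ft_force: [0.3, 0.4, -2.0]
grip_width: 0.0443
```

Emit:
jog_arm:
  increments:
    - {"dx": 0.7,"dy": 0,"dz": 0,"rx": 0,"ry": 0,"rz": 0}
    - {"dx": 1.2,"dy": 0,"dz": 0,"rx": 0,"ry": 0,"rz": 0}
    - {"dx": 1.6,"dy": 0,"dz": 0,"rx": 0,"ry": 0,"rz": 0}
    - {"dx": 1.85,"dy": 0,"dz": 0,"rx": 0,"ry": 0,"rz": 0}
    - {"dx": 2.0,"dy": 0,"dz": 0,"rx": 0,"ry": 0,"rz": 0}
    - {"dx": 2.0,"dy": 0,"dz": 0,"rx": 0,"ry": 0,"rz": 0}
    - {"dx": 2.0,"dy": 0,"dz": 0,"rx": 0,"ry": 0,"rz": 0}

```text
time: 14.5
ee_pos: [0.4831, -0.1772, 0.1896]
eef_rot: [0.687, -0.167, 0.687, 0.167]
ft_force: [0.2, -0.5, -2.4]
grip_width: 0.0446
```

```bash
python3 - <<'E'
from h import *
where()
E
```

```text
t 14.5 grasp [ 0.4832 -0.1773  0.0256] yaw z 27.3 x [ 0.001 -0.    -1.   ] w 0.0446 F [ 0.2 -0.5 -2.4] j [-0.5   0.23  1.96  0.    0.95 -0.98]
```

Force still shows the scanner's weight, so I lower a hair more, then open and retreat upward.

Emit:
jog_arm:
  increments:
    - {"dx": 0.05,"dy": 0,"dz": 0,"rx": 0,"ry": 0,"rz": 0}
    - {"dx": 0.1,"dy": 0,"dz": 0,"rx": 0,"ry": 0,"rz": 0}
    - {"dx": 0.1,"dy": 0,"dz": 0,"rx": 0,"ry": 0,"rz": 0}

```text
time: 14.75
ee_pos: [0.4832, -0.1772, 0.1889]
eef_rot: [0.687, -0.167, 0.687, 0.167]
ft_force: [-1.2, 1.5, 3.3]
grip_width: 0.0443
```

Emit:
jog_arm:
  increments:
    - {"dx": 0,"dy": 0,"dz": 0,"rx": 0,"ry": 0,"rz": 0}
    - {"dx": 0,"dy": 0,"dz": 0,"rx": 0,"ry": 0,"rz": 0}
    - {"dx": 0,"dy": 0,"dz": 0,"rx": 0,"ry": 0,"rz": 0}
    - {"dx": 0,"dy": 0,"dz": 0,"rx": 0,"ry": 0,"rz": 0}
    - {"dx": 0,"dy": 0,"dz": 0,"rx": 0,"ry": 0,"rz": 0}
    - {"dx": 0,"dy": 0,"dz": 0,"rx": 0,"ry": 0,"rz": 0}
  hand: 7.4

```text
time: 15.25
ee_pos: [0.4828, -0.1771, 0.1881]
eef_rot: [0.687, -0.167, 0.687, 0.167]
ft_force: [0.2, -0.4, 0.2]
grip_width: 0.0719
```

Emit:
jog_arm:
  increments:
    - {"dx": -1.5,"dy": 0,"dz": 0,"rx": 0,"ry": 0,"rz": 0}
    - {"dx": -4,"dy": 0,"dz": 0,"rx": 0,"ry": 0,"rz": 0}
    - {"dx": -7,"dy": 0,"dz": 0,"rx": 0,"ry": 0,"rz": 0}
    - {"dx": -10,"dy": 0,"dz": 0,"rx": 0,"ry": 0,"rz": 0}
    - {"dx": -13,"dy": -2,"dz": 0,"rx": 0,"ry": 0,"rz": 0}
    - {"dx": -15,"dy": -5,"dz": 0,"rx": 0,"ry": 0,"rz": 0}
    - {"dx": -15,"dy": -8.5,"dz": 0,"rx": 0,"ry": 0,"rz": 0}
    - {"dx": -15,"dy": -12,"dz": 0,"rx": 0,"ry": 0,"rz": 0}
    - {"dx": -15,"dy": -15.5,"dz": 0,"rx": 0,"ry": 0,"rz": 0}
    - {"dx": -15,"dy": -19,"dz": 0,"rx": 0,"ry": 0,"rz": 0}

```text
time: 16.08
ee_pos: [0.5705, -0.3474, 0.3383]
eef_rot: [0.687, -0.167, 0.687, 0.167]
ft_force: [0.1, 0.8, 1.1]
grip_width: 0.0738
```

Emit:
jog_arm:
  increments:
    - {"dx": 0,"dy": -4,"dz": 0,"rx": 0,"ry": 0,"rz": 0}
    - {"dx": 0,"dy": -8,"dz": 0,"rx": 0,"ry": 0,"rz": 0}
    - {"dx": 0,"dy": -11,"dz": 0,"rx": 0,"ry": 0,"rz": 0}
    - {"dx": 0,"dy": -12,"dz": 0,"rx": 0,"ry": 0,"rz": 0}
    - {"dx": 0,"dy": -12,"dz": 0,"rx": 0,"ry": 0,"rz": 0}

```text
time: 16.5
ee_pos: [0.625, -0.4552, 0.3367]
eef_rot: [0.687, -0.166, 0.688, 0.166]
ft_force: [0.2, 0.6, 0.3]
grip_width: 0.0738
```

```bash
python3 - <<'E'
from h import *
where()
e=optics.snapshot('top'); d=optics.snapshot('scene')
a=cv2.resize(e['img'][140:310,160:360],(460,391),interpolation=2);b=cv2.resize(d['img'][140:340,215:385],(332,391),interpolation=2)
cv2.imwrite('pics/t11.png',np.hstack([a,b])[:,:800,::-1]); pickle.dump((e,d),open('p11.pkl','wb'))
E
```

```text
t 16.5 grasp [ 0.6249 -0.4552  0.1727] yaw z 27.2 x [-0.001 -0.    -1.   ] w 0.0738 F [0.2 0.6 0.3] j [-0.73  0.62  1.13 -0.    1.39 -1.21]
```

No pictures are left, so I check numerically. I compare the yellow blobs with the model on the mat, and the cartons and can against the first image.

```bash
python3 - <<'E'
from h import *
e,d=pickle.load(open('p11.pkl','rb')); t=pickle.load(open('top0.pkl','rb')); s=pickle.load(open('scene0.pkl','rb'))
g=e['img'].astype(int); k=((g[:,:,0]>190)&(g[:,:,0]-g[:,:,2]>110)).astype('uint8'); k[:,:230]=0;k[:,365:]=0;k[:190]=0
n,l,st,c=cv2.connectedComponentsWithStats(k)
R=Ro.from_euler('z',27.3,degrees=True).as_matrix()[:2,:2]; o=np.array([.4830,-.1772])-R@[.0028,-.015]
for i in range(1,n):
    if st[i,4]>8: print(st[i,4],c[i].round(1),ray(e,*c[i],.045).round(3))
for nm,q in(('nose',[.056,.045]),('foot',[-.001,-.108]),('trigger',[.0225,-.015])): print(nm,(o+R@q).round(3),proj(e,[*(o+R@q),.045 if nm!='trigger' else .033]).round(1))
M=Ro.from_euler('z',27.3,degrees=True).as_matrix()[:2,:2]
C=np.array([[.073+.005,.048+.025],[.082,.022],[-.024,-.118],[.022,-.118],[-.045,.05],[.04,.075]]); print('outline in mat mm',(((o+C@R.T)-[.499,-.1774])@M*1000).round(0).tolist())
for n_,a,b,(u0,u1,v0,v1) in(('brown',e,t,(215,275,150,215)),('white',e,t,(295,350,125,182)),('can',e,t,(175,228,205,250)),('brown/can scene',d,s,(225,285,195,340))):
    D=np.abs(a['img'][v0:v1,u0:u1].astype(int)-b['img'][v0:v1,u0:u1]).mean(); A=cv2.cvtColor(a['img'][v0:v1,u0:u1],7).astype('float32');B=cv2.cvtColor(b['img'][v0:v1,u0:u1],7).astype('float32')
    print(n_,D.round(1),cv2.phaseCorrelate(A,B,cv2.createHanningWindow(A.shape[::-1],cv2.CV_32F))[0])
# trigger/edges in scene
q=d['img'].astype(int); k=((q[:,:,0]>200)&(q[:,:,0]-q[:,:,2]>110)).astype('uint8');k[:,:290]=0;k[:,390:]=0;k[:190]=0;k[310:]=0
n,l,st,c=cv2.connectedComponentsWithStats(k); print([(st[i].tolist(),c[i].round(1).tolist()) for i in range(1,n) if st[i,4]>5])
for p in([.027,-.028,.033],[.018,-.028,.033],[.018,-.01,.033]): print(proj(d,[*(o+R@p[:2]),p[2]]).round(1))
E
```

```text
161 [332.2 236.4] [ 0.524 -0.262  0.045]
241 [259.4 244.2] [ 0.504 -0.098  0.045]
39 [291.5 245.6] [ 0.502 -0.171  0.045]
nose [ 0.503 -0.099] [[260.  244.6]]
foot [ 0.522 -0.262] [[332.  237.1]]
trigger [ 0.501 -0.168] [[290.8 246.1]]
outline in mat mm [[61.0, 96.0], [65.0, 45.0], [-41.0, -95.0], [5.0, -95.0], [-62.0, 73.0], [23.0, 98.0]]
brown 3.3 (-0.03762752019290616, -0.0028025312263153523)
white 1.9 (-0.08350110849996284, -0.03137265166825998)
can 3.0 (-0.20127707947452933, 0.38951158510413464)
brown/can scene 5.6 (-0.15185351681561698, -0.004261609835054969)
[([336, 220, 20, 7, 123], [345.8, 222.8]), ([331, 252, 5, 9, 36], [333.0, 255.7]), ([306, 263, 18, 21, 323], [314.3, 273.0]), ([337, 281, 10, 1, 10], [341.5, 281.0]), ([349, 280, 10, 1, 10], [353.5, 280.0])]
[[330.9 249.9]]
[[335.2 250.1]]
[[334.9 256.3]]
```

```bash
python3 -c "
from plant import hand_in; print(hand_in())"
```

```text
the job is handed in; nothing more can be done
None
```

The job is handed in, at 16.5 s of the 54 s allowed, and my last checks give no sign of a fault. I had used all 12 picture views, so those last checks are from pixel measurements, not from looking at a picture.

**What was done**
1. I drew the scanner straight out of its holder by the nose, about 140 mm, and set it on the mat.
2. I regripped it lightly by the grip and trigger at about 45 mm, with the trigger barely pressed.
3. I held it level with the window about 90 mm from the code and 90 mm above the bench. It was square to the carton's estimated yaw of about 32°, with the scan line upright.
4. I squeezed to 37.6–37.8 mm, which is trigger home, and held about 1.5 s or more without the arm moving.
5. I eased the trigger, laid the scanner on its side on the mat, let go and backed away.

**Last checks**
- **Scanner on the mat:** nose and foot lie within about 1–2 mm of where I meant them, and the trigger within about 3 mm. The whole outline is inside the mat with about 15–20 mm to spare.
- **Trigger:** it shows at full stand-out in the scene view.
- **Cartons and can:** they show no movement, except 0.4 px for the can in the top view. The scene view does not show that shift.

**Less certain**
- The scene camera read edges about 2 px (about 4 mm) off from the top camera and the arm's own position. I trusted the latter two.
- The carton's yaw is known to about 1–2°.
- That the scan actually registered was not reported, so I could not confirm it.

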